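# Clear the press bed, then hold it up on its cam

## Task

Clear the lift plate of the small press: put both marker pens into the blue marker bin and the tape roll into the yellow tape bin, leaving the red-handled cam lever alone until that is done. Then swing the lever from rest to the green mark, where the cam lifts the plate highest, and finish while still holding it there, because it springs back if let go. Do not disturb the mug, spray can, jar or screwdriver.

Things in the scene. Friction and masses are not known exactly. Their poses are not given: they have to be found in the camera images.
- press: the fixed press bed: grey base 280 (its x) x 200 (its y) x 35 mm, above it an aluminium lift plate of the same outline with a grey pad; origin under the base's centre on the table; the cam with its lever and a black round dial plate (radius 142 mm, 12 mm high) stand at its -y side
- plate_top (a point): centre of the lift plate's top face (280 x 200 mm), 72 mm above the table at rest and 96 mm with the cam at its highest
- marker_a_mid (a point): flat-sided textile marker pen, orange barrel and black cap, 120 x 16 x 16 mm, 30 g; loose, lying on the lift plate at the start. Point: its centre, 8 mm above what it lies on; x axis along the pen towards the cap, z up
- marker_b_mid (a point): flat-sided textile marker pen, yellow barrel and black cap, 120 x 16 x 16 mm, 30 g; loose, lying on the lift plate at the start. Point: its centre, 8 mm above what it lies on; x axis along the pen towards the cap, z up
- tape_mid (a point): small amber tape roll, a ring lying flat: outer diameter 48, hole 26, height 22 mm, 40 g; loose, on the lift plate at the start. Point: its centre, 11 mm above what it lies on
- marker_bin_in (a point): marker bin: open-topped blue plastic bin, fixed, outside 130 (its x) x 180 (its y) x 50 mm high, walls 4 mm. Point: centre of its inner floor, 4 mm above the table; rim 50 mm above the table; x axis across its short side, y along its long side. One red marker of the same size already lies along y, 42 mm off the middle on the +x side; it may stay or shift
- tape_bin_in (a point): tape bin: open-topped yellow plastic bin, fixed, outside 130 (its x) x 180 (its y) x 50 mm high, walls 4 mm. Point: centre of its inner floor, 4 mm above the table; rim 50 mm above the table; x axis across its short side, y along its long side. One white tape roll of the same size already lies 55 mm off the middle on the +y side; it may stay or shift
- cam_lever (a joint): angle of the cam lever about its upright axis, rad: 0 at rest against its stop, growing anticlockwise seen from above; the plate is highest at 1.30, where the lever points at the green mark; beyond it (stop at 2.0) the plate sinks again. A spring always pulls it back to 0: about 4 to 6 N at the handle, rising with the angle
- lift_plate (a joint): lift of the plate, m: 0 at rest, 0.024 at the cam's highest point, driven only by the lever
- cam_pivot (a point): point on the lever's upright axis, at the height of the handle's middle, 103 mm above the table
- lever_grip (a point): middle of the lever's red upright cylindrical handle, diameter 26 mm, from 65 to 137 mm above the table, 115 mm from the lever's axis; a steel bar 20 mm wide joins it to the hub, bar top 65 mm above the table
- peak_mark (a point): green line, 50 x 10 mm, on the black dial plate, pointing out from the lever's axis: the lever is at the highest lift when it lies over this line. Point: on the line straight below where the handle's axis then is, 115 mm from the lever's axis, 13 mm above the table
- mug_mid (a point): white mug, 80 mm across, 92 mm high, centre; bystander, loose
- spray_mid (a point): blue spray can, 56 mm across, 170 mm high, centre; bystander, loose
- jar_mid (a point): glass jar, 60 mm across, 80 mm high, centre; bystander, loose
- screwdriver_grip (a point): handle of a screwdriver lying on the table; bystander, loose

How it is judged:
On the way, in this order (a step that is already met when the one before it is completed fails the run):
1. both markers lie in the blue bin and the tape roll in the yellow bin, the lever still at rest (x of marker_a_mid in the frame of marker_bin_in between -0.062 and 0.062 m and y of marker_a_mid in the frame of marker_bin_in between -0.087 and 0.087 m and z of marker_a_mid in the frame of marker_bin_in between 0 and 0.05 m and x of marker_b_mid in the frame of marker_bin_in between -0.062 and 0.062 m and y of marker_b_mid in the frame of marker_bin_in between -0.087 and 0.087 m and z of marker_b_mid in the frame of marker_bin_in between 0 and 0.05 m and x of tape_mid in the frame of tape_bin_in between -0.062 and 0.062 m and y of tape_mid in the frame of tape_bin_in between -0.087 and 0.087 m and z of tape_mid in the frame of tape_bin_in between 0 and 0.05 m and value of joint cam_lever below 0.15 rad), for 0.2 s.
2. the robot holds the lever at the cam's highest point (value of joint cam_lever between 1.17 and 1.43 rad and contact force between any of the fingers, the arm and cam_lever above 2 N), for 0.3 s.
At the end, for the whole second after the job is handed in: Both loose markers have their centres within the blue bin and the tape roll within the yellow bin (under 50 mm above its floor); the robot holds the cam lever (over 2 N), still, within 0.13 rad of the highest point (1.30), the plate lifted over 22.5 mm (all of step 2 and x of marker_a_mid in the frame of marker_bin_in between -0.062 and 0.062 m and y of marker_a_mid in the frame of marker_bin_in between -0.087 and 0.087 m and z of marker_a_mid in the frame of marker_bin_in between 0 and 0.05 m and x of marker_b_mid in the frame of marker_bin_in between -0.062 and 0.062 m and y of marker_b_mid in the frame of marker_bin_in between -0.087 and 0.087 m and z of marker_b_mid in the frame of marker_bin_in between 0 and 0.05 m and x of tape_mid in the frame of tape_bin_in between -0.062 and 0.062 m and y of tape_mid in the frame of tape_bin_in between -0.087 and 0.087 m and z of tape_mid in the frame of tape_bin_in between 0 and 0.05 m and value of joint lift_plate above 0.0225 m and velocity of joint cam_lever between -0.1 and 0.1 rad/s); the arm keeps its last pose, push and grip.
It fails at once if the lever is turned (over 0.3 rad) before the plate is cleared and the items are sorted (value of joint cam_lever above 0.3 rad and not (x of marker_a_mid in the frame of marker_bin_in between -0.062 and 0.062 m and y of marker_a_mid in the frame of marker_bin_in between -0.087 and 0.087 m and z of marker_a_mid in the frame of marker_bin_in between 0 and 0.05 m and x of marker_b_mid in the frame of marker_bin_in between -0.062 and 0.062 m and y of marker_b_mid in the frame of marker_bin_in between -0.087 and 0.087 m and z of marker_b_mid in the frame of marker_bin_in between 0 and 0.05 m and x of tape_mid in the frame of tape_bin_in between -0.062 and 0.062 m and y of tape_mid in the frame of tape_bin_in between -0.087 and 0.087 m and z of tape_mid in the frame of tape_bin_in between 0 and 0.05 m)).
It fails at once if a bystander (mug, spray can, jar, screwdriver) is moved more than 30 mm (distance of any of mug_mid, spray_mid, jar_mid, screwdriver_grip from where it was at the start of the episode above 0.03 m).
It also fails if it takes over 72 s, if anything falls off the work surface, if the arm or the gripper's body presses on something with over 40 N, if the wrist force passes 120 N, or if a joint passes its speed limit or range.

## Robot

A 6-joint arm with a two-finger parallel gripper is mounted at the origin on the work surface. World frame = base frame: x ahead of the robot, y to its left, z up, the work surface at z = 0. Lengths are in m, angles in rad, forces in N, time in s.
With the tool pointing down it reaches from about 0.325 to 1 m from the base axis. Payload 5.1 kg.
Tool frame: the origin (TCP) lies at the very end of the fingers, on their centre line; the grasp point (between the pads) lies env.pinch_z behind it (env.pinch_z is the distance from the TCP to the grasp point, in m); y points along the fingers, x is the direction in which the jaws open and shut, and the axes are right-handed (so a half turn about y gives the same grasp; the last joint's range is limited). The gripper opens to 85 mm and grips with 20 to 120 N. Pads are 22 mm wide; open, the fingers measure 114 mm over their backs; the gripper's body (76 mm by 85 mm) begins 54 mm behind the grasp point. The pads swing forward as they close: fully open they stand 13 mm farther back than shut.
Start: joints at [-1.366, 0.124, 1.65, -0, 1.367, -0.083], TCP at [0.184, -0.623, 0.231] pointing down, gripper open.
Joint ranges: [-2.61, 2.61], [-1.02, 2.33], [0.03, 2.71], [-1.35, 4.49], [0.32, 2.68], [-2.91, 2.91]. Speed limits (rad/s): [2.57, 2.57, 3.14, 3.14, 3.14, 3.14].

## Interface

Orientations are given as a rotation vector (axis times angle).
In Python, from plant import env, snapshot gives the robot as it stands.
- The arm moves only by the tool step_arm, never from a script. Its argument "rows" is a list of rows, each an object of numbers: "x", "y", "z": the shift along the world's x, y, z in cm; "wx", "wy", "wz": the turn, a rotation vector about the world's x, y, z in rad. A call has 1 to 12 rows; each row shifts and turns the pose as measured when the row begins; what a row does not reach is not made up. A row lasts 1/10 s, in which the tool goes at most 50 mm and 8.59 degrees, less where a joint would pass 70% of its speed; a pose out of reach is approached as far as the arm can. A call with a gripper value outside its range is refused whole. "grip" is the opening, from 0 (shut) to 1 (fully open), set as the call begins (left out, the last holds). The fingers move at their own pace and stop on an object; "grip_force" is the grip in N (left out, the last holds). Time passes only in rows, so rows that do not move let the fingers close. It gives the time, the measured TCP pose, the force and the opening at its end, in the units of the state.
- env.read_state(): the state, without advancing time (a new reading comes with each control period).
- snapshot(name): name is "scene" or "top" or "wrist"; returns a dict with "frame" (480x640x3 uint8, blue, green, red), "fx", "fy", "cx", "cy" (pixels), "rvec" (rotation vector, rad) and "tvec" (3), from world to camera coordinates, as OpenCV has them. Camera axes: x right, y down, z forward; pixel columns grow to the right and rows downward; lengths in m; the calibration is good to about 2 mm. A picture is of the moment at which its call begins. There is no depth.
- env.sign_off(): hands the job in, once; it reports no verdict.
The state is a dict: "t": time; "joints": joint angles; "qvel": joint speeds; "tau": joint torques, N m; "eef_pos": TCP position; "tool_rot": TCP orientation; "force": force on the tool from outside, world axes, zero at the start; "wrist_torque": the same for the moment, N m; "gripper_width": opening from 0.0 (shut) to 1.0 (fully open).
Only numpy, scipy, OpenCV 4.12 (cv2) and the standard library are available. Lean on these libraries where they do the work, as an engineer would, in place of code of your own. Each camera call takes 0.05 s, during which the arm holds its last target. There are 200 camera calls.

## Working session

There is one attempt and no reset: what is moved stays moved. The work goes in short steps, Python scripts to look and compute and a tool call to move; the robot and the scene stay as the last step left them, time stands still between calls to the robot, and variables do not carry over. Pictures are saved under pics/ and viewed, about 8 in all and at most 12, crops included, and the job is handed in when it is done.

Besides the shell and the picture viewer there is one more tool, called after "Request:" by a JSON object that holds its "fn" and its "kwargs". step_arm: Moves the arm, as the interface text tells. Its arguments: {"type":"object","properties":{"rows":{"type":"array","items":{"type":"object","properties":{"x":{"type":"number"},"y":{"type":"number"},"z":{"type":"number"},"wx":{"type":"number"},"wy":{"type":"number"},"wz":{"type":"number"}}}},"grip":{"type":"number"},"grip_force":{"type":"number"}},"required":["rows"]}

```bash
mkdir -p pics; cat > h.py <<'E'
import cv2,numpy as np
from plant import env,snapshot
def shot(n,f):
    s=snapshot(n); cv2.imwrite('pics/'+f,s['frame']); np.save('pics/'+f+'.npy',{k:v for k,v in s.items()},allow_pickle=True); return s
def load(f): return np.load('pics/'+f+'.npy',allow_pickle=True).item()
def unproj(s,u,v,z):
    R=cv2.Rodrigues(np.array(s['rvec'],float))[0]; t=np.array(s['tvec'],float)
    d=R.T@np.array([(u-s['cx'])/s['fx'],(v-s['cy'])/s['fy'],1]); c=-R.T@t
    return c+d*(z-c[2])/d[2]
E
python3 - <<'E'
from h import *
shot('top','top1.png'); shot('scene','scene1.png')
s=env.read_state(); print(s['t'],s['eef_pos'],s['tool_rot'],s['force'],env.pinch_z)
E
```

```text
0.1 [ 0.18435672 -0.62274587  0.23017384] [-1.33042114  0.99558481 -0.99326523] [ 0.01435136  0.01098188 -1.22501289] 0.0187
```

View pics/top1.png

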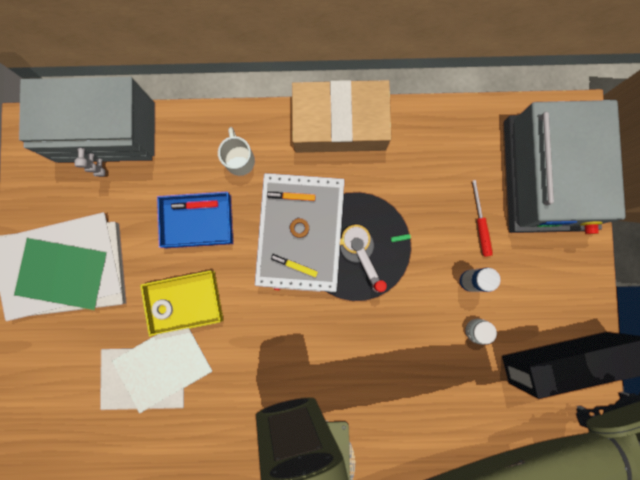

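View pics/scene1.png

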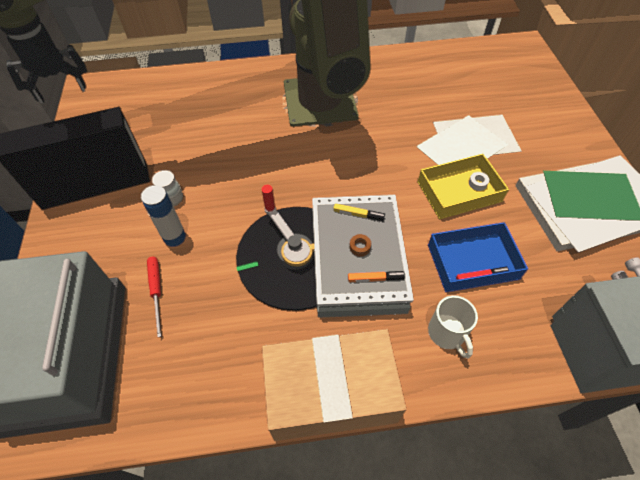

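Top view: orange pen (267,195 cap)–(315,198), yellow pen (272,257 cap)–(317,276), tape (299,228). The blue bin is at (195,220) and the yellow bin at (181,302). Lever handle (380,286), hub (356,240), green mark (401,238). The bystanders stand clear of the path, the mug at (236,153).

```bash
python3 - <<'E'
from h import *
s=load('top1.png')
P=dict(oc=(267,195,.08),ot=(315,198,.08),yc=(272,257,.08),yt=(317,276,.08),tape=(299,228,.094),
bb1=(157,194,.05),bb2=(230,192,.05),bb3=(233,242,.05),bb4=(160,248,.05),
yb1=(141,284,.05),yb2=(214,270,.05),yb3=(221,320,.05),yb4=(150,335,.05),hub=(357,243,.08),handle=(380,286,.137),green=(401,238,.013),
pl1=(265,174,.072),pl2=(344,179,.072),pl3=(337,291,.072),pl4=(257,287,.072),red1=(172,206,.012),red2=(217,204,.012),white=(162,309,.02),mug=(236,153,.09),roll=(0,0,0))
for k,(u,v,z) in P.items(): print(k,unproj(s,u,v,z).round(3))
# sub-pixel colour blobs
hsv=cv2.cvtColor(s['frame'],cv2.COLOR_BGR2HSV)
for n,lo,hi,box,z in [('tape',(8,110,50),(20,255,200),(285,216,314,241),.094),('handle',(0,180,120),(5,255,255),(368,278,390,296),.137),('green',(50,120,80),(75,255,255),(380,225,415,250),.013)]:
    x0,y0,x1,y1=box; m=cv2.inRange(hsv[y0:y1,x0:x1],lo,hi); p=cv2.findNonZero(m)
    if p is None: print(n,'none');continue
    (c,w,a)=cv2.minAreaRect(p); print(n,len(p),c[0]+x0,c[1]+y0,w,unproj(s,c[0]+x0,c[1]+y0,z).round(3))
R=cv2.Rodrigues(np.array(env.read_state()['tool_rot']))[0]; print(R.round(3))
E
```

```text
oc [0.669 0.087 0.08 ]
ot [ 0.659 -0.031  0.08 ]
yc [0.515 0.077 0.08 ]
yt [ 0.467 -0.032  0.08 ]
tape [0.584 0.009 0.094]
bb1 [0.683 0.369 0.05 ]
bb2 [0.684 0.184 0.05 ]
bb3 [0.557 0.177 0.05 ]
bb4 [0.546 0.361 0.05 ]
yb1 [0.457 0.408 0.05 ]
yb2 [0.488 0.225 0.05 ]
yb3 [0.364 0.208 0.05 ]
yb4 [0.33  0.384 0.05 ]
hub [ 0.545 -0.132  0.08 ]
handle [ 0.439 -0.18   0.137]
green [ 0.561 -0.249  0.013]
pl1 [0.724 0.092 0.072]
pl2 [ 0.707 -0.104  0.072]
pl3 [ 0.429 -0.08   0.072]
pl4 [0.443 0.116 0.072]
red1 [0.658 0.341 0.012]
red2 [0.66  0.224 0.012]
white [0.393 0.364 0.02 ]
mug [0.774 0.162 0.09 ]
roll [1.232 0.811 0.   ]
tape 187 299.25000190734863 227.75 (18.384777069091797, 17.677669525146484) [0.584 0.008 0.094]
handle 99 380.0 286.0 (10.0, 10.0) [ 0.439 -0.18   0.137]
green 94 399.932430267334 237.59459495544434 (5.096368789672852, 18.412687301635742) [ 0.563 -0.247  0.013]
[[ 0.284 -0.     0.959]
 [-0.959  0.002  0.284]
 [-0.002 -1.     0.   ]]
```

Request:
{"fn": "step_arm", "kwargs": {"rows": [{"z": 4, "y": 2}, {"z": 4, "y": 2}, {"x": 2, "y": 4, "z": 1, "wz": 0.1}, {"x": 2.5, "y": 4, "z": 0, "wz": 0.1}, {"x": 2.7, "y": 4, "wz": 0.1}, {"x": 2.7, "y": 4, "wz": 0.1}, {"x": 2.7, "y": 4, "wz": 0.1}, {"x": 2.7, "y": 4, "wz": 0.1}, {"x": 2.7, "y": 4, "wz": 0.1}, {"x": 2.7, "y": 4, "wz": 0.1}, {"x": 2.7, "y": 4, "wz": 0.1}, {"x": 2.7, "y": 4, "wz": 0.1}], "grip": 1}}

```text
invalid input
```

Request:
{"fn": "step_arm", "kwargs": {"rows": [{"x": 0.0, "y": 2.0, "z": 4.0, "wx": 0.0, "wy": 0.0, "wz": 0.0}, {"x": 0.0, "y": 2.0, "z": 4.0, "wx": 0.0, "wy": 0.0, "wz": 0.0}]}}

```text
t: 0.3
eef_pos: [0.1831, -0.5791, 0.301]
tool_rot: [-1.318, 1.006, -0.981]
force: [0.2, -0.4, 0.7]
gripper_width: 0.998
```

Request:
{"fn": "step_arm", "kwargs": {"rows": [{"x": 2, "y": 4, "z": 1, "wz": 0.1}, {"x": 2.5, "y": 4, "wz": 0.1}, {"x": 2.7, "y": 4, "wz": 0.1}, {"x": 2.7, "y": 4, "wz": 0.1}, {"x": 2.7, "y": 4, "wz": 0.1}, {"x": 2.7, "y": 4, "wz": 0.1}, {"x": 2.7, "y": 4, "wz": 0.1}, {"x": 2.7, "y": 4, "wz": 0.1}, {"x": 2.7, "y": 4, "wz": 0.1}, {"x": 2.7, "y": 4, "wz": 0.1}, {"x": 2.7, "y": 4, "wz": 0.1}]}}

```text
invalid input
```

Request:
{"fn": "step_arm", "kwargs": {"rows": [{"x": 2.7, "y": 4.0, "z": 0.5, "wx": 0.0, "wy": 0.0, "wz": 0.1}, {"x": 2.7, "y": 4.0, "z": 0.5, "wx": 0.0, "wy": 0.0, "wz": 0.1}, {"x": 2.7, "y": 4.0, "z": 0.0, "wx": 0.0, "wy": 0.0, "wz": 0.1}, {"x": 2.7, "y": 4.0, "z": 0.0, "wx": 0.0, "wy": 0.0, "wz": 0.1}, {"x": 2.7, "y": 4.0, "z": 0.0, "wx": 0.0, "wy": 0.0, "wz": 0.1}, {"x": 2.7, "y": 4.0, "z": 0.0, "wx": 0.0, "wy": 0.0, "wz": 0.1}, {"x": 2.7, "y": 4.0, "z": 0.0, "wx": 0.0, "wy": 0.0, "wz": 0.1}, {"x": 2.7, "y": 4.0, "z": 0.0, "wx": 0.0, "wy": 0.0, "wz": 0.1}, {"x": 2.7, "y": 4.0, "z": 0.0, "wx": 0.0, "wy": 0.0, "wz": 0.1}, {"x": 2.7, "y": 4.0, "z": 0.0, "wx": 0.0, "wy": 0.0, "wz": 0.1}]}}

```text
t: 1.3
eef_pos: [0.4555, -0.1667, 0.3151]
tool_rot: [-1.56, 0.208, -0.192]
force: [1.5, 0.0, -0.2]
gripper_width: 0.999
```

Request:
{"fn": "step_arm", "kwargs": {"rows": [{"x": 2.9, "y": 3.7, "z": 0.0, "wx": 0.0, "wy": 0.0, "wz": 0.04}, {"x": 2.9, "y": 3.7, "z": 0.0, "wx": 0.0, "wy": 0.0, "wz": 0.04}, {"x": 2.9, "y": 3.7, "z": 0.0, "wx": 0.0, "wy": 0.0, "wz": 0.04}, {"x": 2.9, "y": 3.7, "z": 0.0, "wx": 0.0, "wy": 0.0, "wz": 0.04}, {"x": 2.9, "y": 3.7, "z": 0.0, "wx": 0.0, "wy": 0.0, "wz": 0.04}, {"x": 0.0, "y": 0.0, "z": 0.0, "wx": 0.0, "wy": 0.0, "wz": 0.0}]}}

```text
t: 1.9
eef_pos: [0.6052, 0.0328, 0.3114]
tool_rot: [-1.569, 0.04, -0.018]
force: [0.2, -0.1, -0.5]
gripper_width: 0.999
```

```bash
cat >> h.py <<'E'
def st():
    s=env.read_state(); R=cv2.Rodrigues(np.array(s['tool_rot'],float))[0]
    print('t',round(s['t'],2),'pos',np.round(s['eef_pos'],4),'jaw deg',np.degrees(np.arctan2(R[1,0],R[0,0])).round(2),'tooly',R[:,1].round(3),'F',np.round(s['force'],1),'g',round(s['gripper_width'],3),'q',np.round(s['joints'],2))
    return s
E
python3 - <<'E'
from h import *
st(); s=shot('wrist','w1.png')
E
```

```text
t 1.9 pos [0.6052 0.0328 0.3114] jaw deg -2.12 tooly [-0.014  0.001 -1.   ] F [ 0.2 -0.1 -0.5] g 0.999 q [-0.03 -0.    1.65  0.    1.51  0.  ]
```

View pics/w1.png

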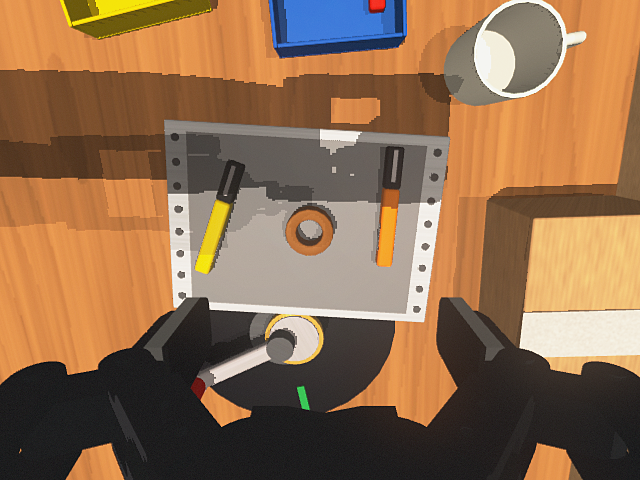

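Wrist view: orange pen (395,148)–(385,265), yellow pen (234,161)–(204,272), tape (309,231).

```bash
python3 - <<'E'
from h import *
s=load('w1.png')
for k,(u,v,z) in dict(oc=(395,148,.088),ot=(385,265,.088),yc=(235,162,.088),yt=(204,271,.088),tape=(309.5,231,.094),pl=(166,121,.072),pr=(448,138,.072),plb=(172,305,.072),prb=(424,321,.072),hub=(281,348,.08),bb=(275,52,.05),bb2=(405,40,.05),red=(377,8,.015)).items(): print(k,unproj(s,u,v,z).round(4))
hsv=cv2.cvtColor(s['frame'],cv2.COLOR_BGR2HSV); 
for n,lo,hi,box in [('o',(9,190,120),(19,255,255),(370,185,410,275)),('y',(23,150,120),(32,255,255),(190,185,245,280))]:
    x0,y0,x1,y1=box; p=cv2.findNonZero(cv2.inRange(hsv[y0:y1,x0:x1],lo,hi)); c,w,a=cv2.minAreaRect(p); b=cv2.boxPoints((c,w,a))+[x0,y0]
    print(n,len(p),[unproj(s,*q,.088)[:2].round(4) for q in b])
E
```

```text
oc [0.6705 0.0884 0.088 ]
ot [ 0.6619 -0.0274  0.088 ]
yc [0.5185 0.0807 0.088 ]
yt [ 0.4757 -0.0282  0.088 ]
tape [0.5869 0.0122 0.094 ]
pl [0.4512 0.1212 0.072 ]
pr [0.7244 0.0955 0.072 ]
plb [ 0.4296 -0.0725  0.072 ]
prb [ 0.7077 -0.0998  0.072 ]
hub [ 0.5482 -0.1243  0.08  ]
bb [0.5586 0.1826 0.05  ]
bb2 [0.6851 0.1883 0.05  ]
red [0.6623 0.2269 0.015 ]
o 1140 [array([ 0.6524, -0.0269]), array([0.6591, 0.0507]), array([0.6747, 0.0487]), array([ 0.6689, -0.029 ])]
y 1111 [array([ 0.4651, -0.0266]), array([0.4959, 0.0459]), array([0.51 , 0.041]), array([ 0.4798, -0.032 ])]
```

Request:
{"fn": "step_arm", "kwargs": {"rows": [{"x": 2.0, "y": 0.0, "z": -4.0, "wx": 0.0, "wy": -0.014, "wz": -0.04}, {"x": 2.0, "y": -0.1, "z": -4.0, "wx": 0.0, "wy": 0.0, "wz": 0.0}, {"x": 2.0, "y": -0.1, "z": -4.0, "wx": 0.0, "wy": 0.0, "wz": 0.0}, {"x": 0.0, "y": 0.0, "z": -4.0, "wx": 0.0, "wy": 0.0, "wz": 0.0}, {"x": 0.0, "y": 0.0, "z": -2.5, "wx": 0.0, "wy": 0.0, "wz": 0.0}, {"x": 0.0, "y": 0.0, "z": 0.0, "wx": 0.0, "wy": 0.0, "wz": 0.0}], "grip": 0.5, "grip_force": 30}}

```text
t: 2.55
eef_pos: [0.6631, 0.0241, 0.1225]
tool_rot: [-1.572, 0.065, -0.07]
force: [-0.5, -0.0, -1.1]
gripper_width: 0.505
```

```bash
python3 -c "
from h import *
st()"
```

```text
t 2.55 pos [0.6631 0.0241 0.1225] jaw deg -4.91 tooly [ 0.003 -0.002 -1.   ] F [-0.5 -0.  -1.1] g 0.505 q [-0.04  0.24  1.71 -0.    1.19  0.04]
```

Request:
{"fn": "step_arm", "kwargs": {"rows": [{"x": 0.3, "y": 0.6, "z": -1.0, "wx": 0.0, "wy": 0.0, "wz": 0.0}, {"x": 0.0, "y": 0.0, "z": -2.0, "wx": 0.0, "wy": 0.0, "wz": 0.0}, {"x": 0.0, "y": 0.0, "z": -1.2, "wx": 0.0, "wy": 0.0, "wz": 0.0}, {"x": 0.0, "y": 0.0, "z": -0.3, "wx": 0.0, "wy": 0.0, "wz": 0.0}, {"x": 0.0, "y": 0.0, "z": 0.0, "wx": 0.0, "wy": 0.0, "wz": 0.0}]}}

```text
t: 3.05
eef_pos: [0.6693, 0.0287, 0.0827]
tool_rot: [-1.571, 0.06, -0.08]
force: [0.3, 0.5, 0.5]
gripper_width: 0.499
```

Request:
{"fn": "step_arm", "kwargs": {"rows": [{"x": -0.3, "y": 0.1, "z": -0.5, "wx": 0.0, "wy": 0.0, "wz": 0.0}, {"x": 0.0, "y": 0.0, "z": -0.1, "wx": 0.0, "wy": 0.0, "wz": 0.0}, {"x": 0.0, "y": 0.0, "z": 0.0, "wx": 0.0, "wy": 0.0, "wz": 0.0}]}}

```text
t: 3.35
eef_pos: [0.6679, 0.0298, 0.0797]
tool_rot: [-1.571, 0.056, -0.084]
force: [0.7, -0.3, 0.0]
gripper_width: 0.505
```

Request:
{"fn": "step_arm", "kwargs": {"rows": [{"x": 0.0, "y": 0.0, "z": 0.0, "wx": 0.0, "wy": 0.0, "wz": 0.0}, {"x": 0.0, "y": 0.0, "z": 0.0, "wx": 0.0, "wy": 0.0, "wz": 0.0}, {"x": 0.0, "y": 0.0, "z": 0.0, "wx": 0.0, "wy": 0.0, "wz": 0.0}, {"x": 0.0, "y": 0.0, "z": 0.0, "wx": 0.0, "wy": 0.0, "wz": 0.0}, {"x": 0.0, "y": 0.0, "z": 0.0, "wx": 0.0, "wy": 0.0, "wz": 0.0}], "grip": 0.0}}

```text
t: 3.85
eef_pos: [0.6685, 0.0298, 0.0809]
tool_rot: [-1.571, 0.054, -0.085]
force: [-0.8, 1.1, -1.1]
gripper_width: 0.176
```

Request:
{"fn": "step_arm", "kwargs": {"rows": [{"x": 0.0, "y": 0.0, "z": 0.0, "wx": 0.0, "wy": 0.0, "wz": 0.0}, {"x": 0.0, "y": 0.0, "z": -0.4, "wx": 0.0, "wy": 0.0, "wz": 0.0}, {"x": 0.0, "y": 0.0, "z": -0.4, "wx": 0.0, "wy": 0.0, "wz": 0.0}, {"x": 0.0, "y": 0.0, "z": -0.1, "wx": 0.0, "wy": 0.0, "wz": 0.0}], "grip": 0.4}}

```text
t: 4.25
eef_pos: [0.6686, 0.0298, 0.0712]
tool_rot: [-1.571, 0.054, -0.085]
force: [0.0, -0.2, -0.6]
gripper_width: 0.4
```

Request:
{"fn": "step_arm", "kwargs": {"rows": [{"x": 0.0, "y": 0.0, "z": 0.0, "wx": 0.0, "wy": 0.0, "wz": 0.0}, {"x": 0.0, "y": 0.0, "z": 0.0, "wx": 0.0, "wy": 0.0, "wz": 0.0}, {"x": 0.0, "y": 0.0, "z": 0.0, "wx": 0.0, "wy": 0.0, "wz": 0.0}, {"x": 0.0, "y": 0.0, "z": 0.0, "wx": 0.0, "wy": 0.0, "wz": 0.0}], "grip": 0.0}}

```text
t: 4.65
eef_pos: [0.6676, 0.03, 0.0721]
tool_rot: [-1.571, 0.057, -0.083]
force: [-0.4, 0.4, 0.4]
gripper_width: 0.174
```

Request:
{"fn": "step_arm", "kwargs": {"rows": [{"x": 0.0, "y": 0.0, "z": 2.0, "wx": 0.0, "wy": 0.0, "wz": 0.0}, {"x": 0.0, "y": 0.0, "z": 3.5, "wx": 0.0, "wy": 0.0, "wz": 0.0}, {"x": -0.5, "y": 2.0, "z": 2.5, "wx": 0.0, "wy": 0.0, "wz": 0.03}, {"x": -1.0, "y": 4.0, "z": 0.0, "wx": 0.0, "wy": 0.0, "wz": 0.03}, {"x": -1.0, "y": 4.5, "z": 0.0, "wx": 0.0, "wy": 0.0, "wz": 0.03}, {"x": -1.0, "y": 4.5, "z": 0.0, "wx": 0.0, "wy": 0.0, "wz": 0.03}, {"x": -1.0, "y": 4.5, "z": 0.0, "wx": 0.0, "wy": 0.0, "wz": 0.0}, {"x": -0.7, "y": 3.5, "z": 0.0, "wx": 0.0, "wy": 0.0, "wz": 0.0}, {"x": 0.0, "y": 1.0, "z": 0.0, "wx": 0.0, "wy": 0.0, "wz": 0.0}, {"x": 0.0, "y": 0.0, "z": 0.0, "wx": 0.0, "wy": 0.0, "wz": 0.0}]}}

```text
t: 5.65
eef_pos: [0.613, 0.277, 0.1526]
tool_rot: [-1.571, -0.04, 0.01]
force: [0.4, 0.0, -0.2]
gripper_width: 0.177
```

```bash
python3 -c "
from h import *
st(); shot('wrist','w2.png')"
```

```text
t 5.65 pos [0.613  0.277  0.1526] jaw deg 1.85 tooly [ 0.019  0.    -1.   ] F [ 0.4  0.  -0.2] g 0.177 q [ 0.35  0.22  1.68 -0.01  1.23  0.32]
```

View pics/w2.png

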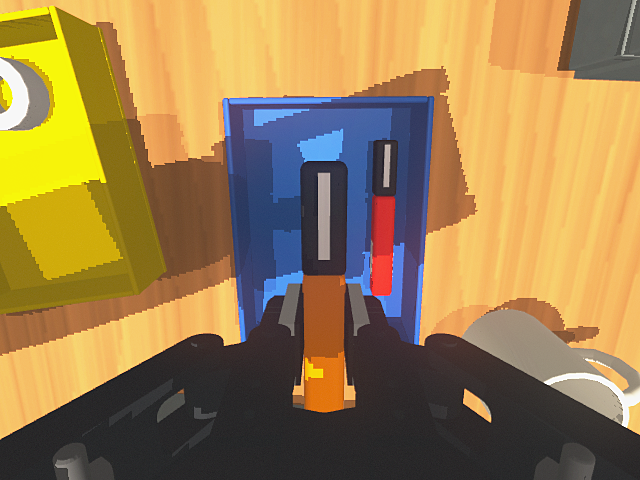

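The orange pen is held and aligned over the blue bin, left of the red pen (384,220). Lowering and releasing.

Request:
{"fn": "step_arm", "kwargs": {"rows": [{"x": -0.2, "y": -0.2, "z": -3.0, "wx": 0.0, "wy": 0.019, "wz": 0.0}, {"x": 0.0, "y": 0.0, "z": -4.0, "wx": 0.0, "wy": 0.0, "wz": 0.0}, {"x": 0.0, "y": 0.0, "z": -3.0, "wx": 0.0, "wy": 0.0, "wz": 0.0}, {"x": 0.0, "y": 0.0, "z": -1.3, "wx": 0.0, "wy": 0.0, "wz": 0.0}, {"x": 0.0, "y": 0.0, "z": 0.0, "wx": 0.0, "wy": 0.0, "wz": 0.0}]}}

```text
t: 6.2
eef_pos: [0.6148, 0.2666, 0.0384]
tool_rot: [-1.571, -0.022, 0.015]
force: [-0.8, -0.0, -0.6]
gripper_width: 0.179
```

Request:
{"fn": "step_arm", "kwargs": {"rows": [{"x": 0.0, "y": 0.0, "z": 0.0, "wx": 0.0, "wy": 0.0, "wz": 0.0}, {"x": 0.0, "y": 0.0, "z": 0.0, "wx": 0.0, "wy": 0.0, "wz": 0.0}, {"x": 0.0, "y": 0.0, "z": 0.0, "wx": 0.0, "wy": 0.0, "wz": 0.0}, {"x": 0.0, "y": 0.0, "z": 2.0, "wx": 0.0, "wy": 0.0, "wz": 0.0}, {"x": 0.0, "y": 0.0, "z": 4.5, "wx": 0.0, "wy": 0.0, "wz": 0.0}, {"x": 0.0, "y": 0.0, "z": 4.5, "wx": 0.0, "wy": 0.0, "wz": -0.1}, {"x": -1.0, "y": -3.5, "z": 2.0, "wx": 0.0, "wy": 0.0, "wz": -0.1}, {"x": -2.0, "y": -4.5, "z": 0.0, "wx": 0.0, "wy": 0.0, "wz": -0.1}, {"x": -2.0, "y": -4.5, "z": 0.0, "wx": 0.0, "wy": 0.0, "wz": -0.1}, {"x": -2.0, "y": -4.5, "z": 0.0, "wx": 0.0, "wy": 0.0, "wz": 0.0}, {"x": -2.0, "y": -4.5, "z": 0.0, "wx": 0.0, "wy": 0.0, "wz": 0.0}, {"x": -2.0, "y": -3.0, "z": 0.0, "wx": 0.0, "wy": 0.0, "wz": 0.0}], "grip": 0.45}}

```text
t: 7.4
eef_pos: [0.511, 0.0186, 0.1953]
tool_rot: [-1.541, 0.271, -0.333]
force: [0.8, 0.0, 0.1]
gripper_width: 0.451
```

```bash
python3 -c "
from h import *
st()"
```

```text
t 7.4 pos [0.511  0.0186 0.1953] jaw deg -22.1 tooly [ 0.041  0.001 -0.999] F [0.8 0.  0.1] g 0.451 q [-0.07 -0.19  2.02  0.    1.27  0.31]
```

Request:
{"fn": "step_arm", "kwargs": {"rows": [{"x": -1.2, "y": 0.6, "z": -2.0, "wx": 0.0, "wy": 0.04, "wz": 0.0}, {"x": 0.0, "y": 0.0, "z": -4.0, "wx": 0.0, "wy": 0.0, "wz": 0.0}, {"x": 0.0, "y": 0.0, "z": -2.0, "wx": 0.0, "wy": 0.0, "wz": 0.0}, {"x": 0.0, "y": 0.0, "z": 0.0, "wx": 0.0, "wy": 0.0, "wz": 0.0}]}}

```text
t: 7.8
eef_pos: [0.4995, 0.0221, 0.1199]
tool_rot: [-1.546, 0.297, -0.317]
force: [-0.0, 0.0, 0.3]
gripper_width: 0.449
```

```bash
python3 -c "
from h import *
st()"
```

```text
t 7.8 pos [0.4995 0.0221 0.1199] jaw deg -22.44 tooly [ 0.013 -0.    -1.   ] F [-0.   0.   0.3] g 0.449 q [-0.06 -0.12  2.09  0.    1.16  0.33]
```

Request:
{"fn": "step_arm", "kwargs": {"rows": [{"x": -0.2, "y": 0.4, "z": -2.0, "wx": 0.0, "wy": 0.013, "wz": 0.0}, {"x": 0.0, "y": 0.0, "z": -1.5, "wx": 0.0, "wy": 0.0, "wz": 0.0}, {"x": 0.0, "y": 0.0, "z": -0.8, "wx": 0.0, "wy": 0.0, "wz": 0.0}, {"x": 0.0, "y": 0.0, "z": 0.0, "wx": 0.0, "wy": 0.0, "wz": 0.0}]}}

```text
t: 8.2
eef_pos: [0.5005, 0.0281, 0.0793]
tool_rot: [-1.548, 0.301, -0.309]
force: [0.9, -0.2, 0.3]
gripper_width: 0.451
```

Request:
{"fn": "step_arm", "kwargs": {"rows": [{"x": -0.3, "y": -0.2, "z": -0.5, "wx": 0.0, "wy": 0.0, "wz": 0.0}, {"x": 0.0, "y": 0.0, "z": -0.1, "wx": 0.0, "wy": 0.0, "wz": 0.0}, {"x": 0.0, "y": 0.0, "z": 0.0, "wx": 0.0, "wy": 0.0, "wz": 0.0}]}}

```text
t: 8.5
eef_pos: [0.499, 0.0259, 0.0751]
tool_rot: [-1.548, 0.297, -0.312]
force: [0.2, 1.0, -0.2]
gripper_width: 0.452
```

Request:
{"fn": "step_arm", "kwargs": {"rows": [{"x": 0.0, "y": 0.0, "z": 0.0, "wx": 0.0, "wy": 0.0, "wz": 0.0}, {"x": 0.0, "y": 0.0, "z": 0.0, "wx": 0.0, "wy": 0.0, "wz": 0.0}, {"x": 0.0, "y": 0.0, "z": 0.0, "wx": 0.0, "wy": 0.0, "wz": 0.0}, {"x": 0.0, "y": 0.0, "z": 0.0, "wx": 0.0, "wy": 0.0, "wz": 0.0}, {"x": 0.0, "y": 0.0, "z": 0.0, "wx": 0.0, "wy": 0.0, "wz": 0.0}], "grip": 0.0}}

```text
t: 9.0
eef_pos: [0.4999, 0.0257, 0.0765]
tool_rot: [-1.547, 0.296, -0.314]
force: [-0.3, -1.0, -0.8]
gripper_width: 0.177
```

Request:
{"fn": "step_arm", "kwargs": {"rows": [{"x": 0.0, "y": 0.0, "z": 2.0, "wx": 0.0, "wy": 0.0, "wz": 0.0}, {"x": 0.0, "y": 0.0, "z": 3.5, "wx": 0.0, "wy": 0.0, "wz": 0.05}, {"x": 0.5, "y": 2.0, "z": 2.5, "wx": 0.0, "wy": 0.0, "wz": 0.08}, {"x": 1.5, "y": 4.0, "z": 0.0, "wx": 0.0, "wy": 0.0, "wz": 0.08}, {"x": 1.5, "y": 4.5, "z": 0.0, "wx": 0.0, "wy": 0.0, "wz": 0.08}, {"x": 1.5, "y": 4.5, "z": 0.0, "wx": 0.0, "wy": 0.0, "wz": 0.08}, {"x": 1.5, "y": 4.5, "z": 0.0, "wx": 0.0, "wy": 0.0, "wz": 0.06}, {"x": 1.5, "y": 4.0, "z": 0.0, "wx": 0.0, "wy": 0.0, "wz": 0.0}, {"x": 0.5, "y": 1.0, "z": 0.0, "wx": 0.0, "wy": 0.0, "wz": 0.0}, {"x": 0.0, "y": 0.0, "z": 0.0, "wx": 0.0, "wy": 0.0, "wz": 0.0}]}}

```text
t: 10.0
eef_pos: [0.5859, 0.2802, 0.1595]
tool_rot: [-1.568, -0.054, 0.034]
force: [0.4, -1.2, 0.1]
gripper_width: 0.178
```

```bash
python3 -c "
from h import *
st(); shot('wrist','w3.png')"
```

```text
t 10.0 pos [0.5859 0.2802 0.1595] jaw deg 3.21 tooly [ 0.012  0.003 -1.   ] F [ 0.4 -1.2  0.1] g 0.178 q [ 0.36  0.17  1.72 -0.    1.24  0.31]
```

View pics/w3.png

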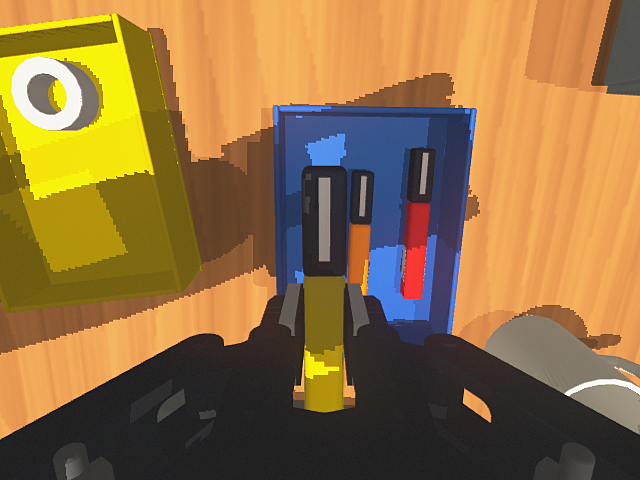

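Orange lies in the bin next to red, and the yellow pen is held over the free left strip. Lowering.

Request:
{"fn": "step_arm", "kwargs": {"rows": [{"x": 0.1, "y": -0.4, "z": -3.0, "wx": 0.0, "wy": 0.01, "wz": 0.0}, {"x": 0.0, "y": 0.0, "z": -4.0, "wx": 0.0, "wy": 0.0, "wz": 0.0}, {"x": 0.0, "y": 0.0, "z": -3.0, "wx": 0.0, "wy": 0.0, "wz": 0.0}, {"x": 0.0, "y": 0.0, "z": -1.5, "wx": 0.0, "wy": 0.0, "wz": 0.0}, {"x": 0.0, "y": 0.0, "z": 0.0, "wx": 0.0, "wy": 0.0, "wz": 0.0}]}}

```text
t: 10.55
eef_pos: [0.586, 0.2678, 0.0436]
tool_rot: [-1.569, -0.041, 0.035]
force: [0.1, 0.3, -0.5]
gripper_width: 0.174
```

Request:
{"fn": "step_arm", "kwargs": {"rows": [{"x": 0.0, "y": 0.0, "z": 0.0, "wx": 0.0, "wy": 0.0, "wz": 0.0}, {"x": 0.0, "y": 0.0, "z": 0.0, "wx": 0.0, "wy": 0.0, "wz": 0.0}, {"x": 0.0, "y": 0.0, "z": 0.0, "wx": 0.0, "wy": 0.0, "wz": 0.0}, {"x": 0.0, "y": 0.0, "z": 2.0, "wx": 0.0, "wy": 0.0, "wz": 0.0}, {"x": 0.0, "y": 0.0, "z": 4.5, "wx": 0.0, "wy": 0.0, "wz": 0.0}, {"x": 0.0, "y": 0.0, "z": 4.5, "wx": 0.0, "wy": 0.0, "wz": 0.0}, {"x": 0.0, "y": -3.5, "z": 2.0, "wx": 0.0, "wy": 0.0, "wz": 0.0}, {"x": 0.0, "y": -4.5, "z": 0.0, "wx": 0.0, "wy": 0.0, "wz": 0.0}, {"x": 0.0, "y": -4.5, "z": 0.0, "wx": 0.0, "wy": 0.0, "wz": 0.0}, {"x": 0.0, "y": -4.5, "z": 0.0, "wx": 0.0, "wy": 0.0, "wz": 0.0}, {"x": 0.0, "y": -4.5, "z": 0.0, "wx": 0.0, "wy": 0.0, "wz": 0.0}, {"x": 0.0, "y": -3.0, "z": 0.0, "wx": 0.0, "wy": 0.0, "wz": 0.0}], "grip": 0.3}}

```text
t: 11.75
eef_pos: [0.5928, 0.0195, 0.2016]
tool_rot: [-1.565, -0.076, 0.015]
force: [0.9, 0.6, 0.5]
gripper_width: 0.3
```

Request:
{"fn": "step_arm", "kwargs": {"rows": [{"x": 0.0, "y": -1.0, "z": -3.0, "wx": 0.0, "wy": 0.0, "wz": 0.0}, {"x": 0.0, "y": 0.0, "z": -3.0, "wx": 0.0, "wy": 0.0, "wz": 0.0}, {"x": 0.0, "y": 0.0, "z": 0.0, "wx": 0.0, "wy": 0.0, "wz": 0.0}], "grip": 0.75}}

```text
t: 12.05
eef_pos: [0.5962, 0.0038, 0.1482]
tool_rot: [-1.567, -0.081, -0.001]
force: [0.1, 0.5, -1.4]
gripper_width: 0.747
```

```bash
python3 -c "
from h import *
st()"
```

```text
t 12.05 pos [0.5962 0.0038 0.1482] jaw deg 2.93 tooly [ 0.052  0.004 -0.999] F [ 0.1  0.5 -1.4] g 0.747 q [-0.09  0.04  1.88  0.01  1.17 -0.14]
```

Request:
{"fn": "step_arm", "kwargs": {"rows": [{"x": -0.8, "y": 0.6, "z": 0.0, "wx": 0.0, "wy": 0.05, "wz": 0.0}, {"x": 0.0, "y": 0.0, "z": -1.5, "wx": 0.0, "wy": 0.0, "wz": 0.0}, {"x": 0.0, "y": 0.0, "z": -1.0, "wx": 0.0, "wy": 0.0, "wz": 0.0}, {"x": 0.0, "y": 0.0, "z": 0.0, "wx": 0.0, "wy": 0.0, "wz": 0.0}]}}

```text
t: 12.45
eef_pos: [0.5913, 0.0104, 0.1281]
tool_rot: [-1.567, -0.051, 0.032]
force: [-0.3, 0.2, 0.7]
gripper_width: 0.752
```

```bash
python3 -c "
from h import *
st()"
```

```text
t 12.45 pos [0.5913 0.0104 0.1281] jaw deg 3.02 tooly [ 0.012  0.003 -1.   ] F [-0.3  0.2  0.7] g 0.752 q [-0.08  0.08  1.88  0.    1.17 -0.13]
```

Request:
{"fn": "step_arm", "kwargs": {"rows": [{"x": -0.4, "y": 0.1, "z": -1.5, "wx": 0.0, "wy": 0.012, "wz": 0.0}, {"x": 0.0, "y": 0.0, "z": -1.5, "wx": 0.0, "wy": 0.0, "wz": 0.0}, {"x": 0.0, "y": 0.0, "z": -1.2, "wx": 0.0, "wy": 0.0, "wz": 0.0}, {"x": 0.0, "y": 0.0, "z": -0.3, "wx": 0.0, "wy": 0.0, "wz": 0.0}, {"x": 0.0, "y": 0.0, "z": 0.0, "wx": 0.0, "wy": 0.0, "wz": 0.0}]}}

```text
t: 12.95
eef_pos: [0.5864, 0.0118, 0.0788]
tool_rot: [-1.567, -0.041, 0.043]
force: [-0.1, -0.1, 1.0]
gripper_width: 0.754
```

Request:
{"fn": "step_arm", "kwargs": {"rows": [{"x": -0.1, "y": 0.0, "z": -0.2, "wx": 0.0, "wy": 0.0, "wz": 0.0}, {"x": 0.0, "y": 0.0, "z": 0.0, "wx": 0.0, "wy": 0.0, "wz": 0.0}, {"x": 0.0, "y": 0.0, "z": 0.0, "wx": 0.0, "wy": 0.0, "wz": 0.0}, {"x": 0.0, "y": 0.0, "z": 0.0, "wx": 0.0, "wy": 0.0, "wz": 0.0}, {"x": 0.0, "y": 0.0, "z": 0.0, "wx": 0.0, "wy": 0.0, "wz": 0.0}], "grip": 0.2}}

```text
t: 13.45
eef_pos: [0.5865, 0.0116, 0.0781]
tool_rot: [-1.567, -0.043, 0.041]
force: [0.8, -0.7, -0.2]
gripper_width: 0.548
```

Request:
{"fn": "step_arm", "kwargs": {"rows": [{"x": 0.0, "y": 0.0, "z": 2.0, "wx": 0.0, "wy": 0.0, "wz": 0.0}, {"x": 0.0, "y": 0.0, "z": 3.5, "wx": 0.0, "wy": 0.0, "wz": 0.0}, {"x": -1.0, "y": 2.0, "z": 2.5, "wx": 0.0, "wy": 0.0, "wz": 0.03}, {"x": -2.5, "y": 3.8, "z": 0.0, "wx": 0.0, "wy": 0.0, "wz": 0.03}, {"x": -2.5, "y": 3.8, "z": 0.0, "wx": 0.0, "wy": 0.0, "wz": 0.03}, {"x": -2.5, "y": 3.8, "z": 0.0, "wx": 0.0, "wy": 0.0, "wz": 0.03}, {"x": -2.5, "y": 3.8, "z": 0.0, "wx": 0.0, "wy": 0.0, "wz": 0.0}, {"x": -2.5, "y": 3.8, "z": 0.0, "wx": 0.0, "wy": 0.0, "wz": 0.0}, {"x": -2.5, "y": 3.8, "z": 0.0, "wx": 0.0, "wy": 0.0, "wz": 0.0}, {"x": -1.0, "y": 1.5, "z": 0.0, "wx": 0.0, "wy": 0.0, "wz": 0.0}, {"x": 0.0, "y": 0.0, "z": 0.0, "wx": 0.0, "wy": 0.0, "wz": 0.0}]}}

```text
t: 14.55
eef_pos: [0.4101, 0.2824, 0.1647]
tool_rot: [-1.56, -0.144, 0.129]
force: [0.9, 0.0, 0.0]
gripper_width: 0.548
```

```bash
python3 -c "
from h import *
st(); shot('wrist','w4.png')"
```

```text
t 14.55 pos [0.4101 0.2824 0.1647] jaw deg 9.97 tooly [ 0.009  0.007 -1.   ] F [0.9 0.  0. ] g 0.548 q [ 0.49 -0.17  2.06  0.    1.25  0.32]
```

View pics/w4.png

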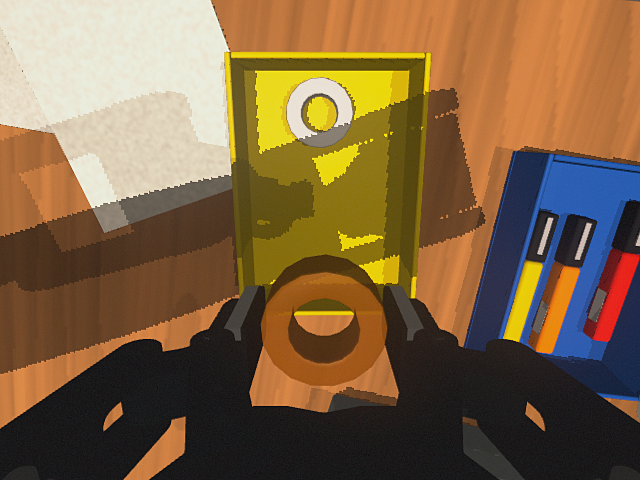

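Both pens lie in the blue bin, and the tape is held near the yellow bin's near rim (row ~312). Checking where that rim is.

```bash
python3 -c "
from h import *
s=load('w4.png')
for p in [(330,313,.05),(228,55,.05),(430,53,.05),(320,110,.026),(390,305,.05)]: print(p,unproj(s,*p).round(3))
print(unproj(s,323,330,.16))"
```

```text
(330, 313, 0.05) [0.426 0.226 0.05 ]
(228, 55, 0.05) [0.332 0.388 0.05 ]
(430, 53, 0.05) [0.456 0.412 0.05 ]
(320, 110, 0.026) [0.394 0.368 0.026]
(390, 305, 0.05) [0.469 0.24  0.05 ]
[0.41205153 0.27011862 0.16      ]
```

Request:
{"fn": "step_arm", "kwargs": {"rows": [{"x": 0.2, "y": 0.6, "z": -3.0, "wx": 0.0, "wy": 0.0, "wz": 0.0}, {"x": 0.0, "y": 0.0, "z": -4.0, "wx": 0.0, "wy": 0.0, "wz": 0.0}, {"x": 0.0, "y": 0.0, "z": -3.0, "wx": 0.0, "wy": 0.0, "wz": 0.0}, {"x": 0.0, "y": 0.0, "z": -2.0, "wx": 0.0, "wy": 0.0, "wz": 0.0}, {"x": 0.0, "y": 0.0, "z": 0.0, "wx": 0.0, "wy": 0.0, "wz": 0.0}]}}

```text
t: 15.1
eef_pos: [0.4177, 0.2846, 0.0441]
tool_rot: [-1.56, -0.146, 0.118]
force: [0.3, -0.6, -0.2]
gripper_width: 0.552
```

Request:
{"fn": "step_arm", "kwargs": {"rows": [{"x": 0.0, "y": 0.0, "z": 0.0, "wx": 0.0, "wy": 0.0, "wz": 0.0}, {"x": 0.0, "y": 0.0, "z": 0.0, "wx": 0.0, "wy": 0.0, "wz": 0.0}, {"x": 0.0, "y": 0.0, "z": 0.0, "wx": 0.0, "wy": 0.0, "wz": 0.0}, {"x": 0.0, "y": 0.0, "z": 2.0, "wx": 0.0, "wy": 0.0, "wz": 0.0}, {"x": 0.0, "y": 0.0, "z": 4.5, "wx": 0.0, "wy": 0.0, "wz": 0.0}, {"x": 0.0, "y": 0.0, "z": 4.5, "wx": 0.0, "wy": 0.0, "wz": 0.0}, {"x": 0.0, "y": 0.0, "z": 4.5, "wx": 0.0, "wy": 0.0, "wz": 0.0}, {"x": 0.0, "y": -3.0, "z": 4.5, "wx": 0.0, "wy": 0.0, "wz": 0.0}, {"x": 0.0, "y": -4.0, "z": 0.0, "wx": 0.0, "wy": 0.0, "wz": 0.0}, {"x": 0.0, "y": -4.0, "z": 0.0, "wx": 0.0, "wy": 0.0, "wz": 0.0}, {"x": 0.0, "y": -2.0, "z": 0.0, "wx": 0.0, "wy": 0.0, "wz": 0.0}, {"x": 0.0, "y": 0.0, "z": 0.0, "wx": 0.0, "wy": 0.0, "wz": 0.0}], "grip": 0.75}}

```text
t: 16.3
eef_pos: [0.4231, 0.1538, 0.2662]
tool_rot: [-1.554, -0.171, 0.094]
force: [0.8, -0.7, -0.7]
gripper_width: 0.751
```

```bash
python3 -c "
from h import *
st(); shot('wrist','w5.png')"
```

```text
t 16.3 pos [0.4231 0.1538 0.2662] jaw deg 9.67 tooly [ 0.048  0.017 -0.999] F [ 0.8 -0.7 -0.7] g 0.751 q [ 0.23 -0.39  2.06  0.01  1.43  0.06]
```

View pics/w5.png

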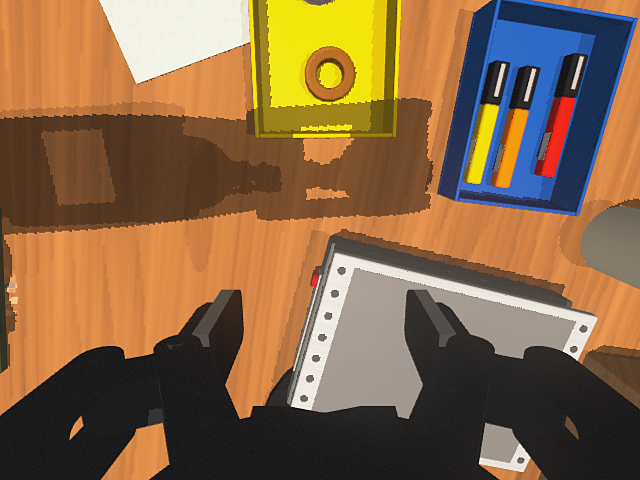

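The tape is in the yellow bin and both pens are in the blue bin, with the plate clear. Next is the lever.

Request:
{"fn": "step_arm", "kwargs": {"rows": [{"x": 0.2, "y": -2.0, "z": 0.0, "wx": 0.0, "wy": 0.0, "wz": -0.13}, {"x": 0.2, "y": -3.5, "z": 0.0, "wx": 0.0, "wy": 0.0, "wz": -0.13}, {"x": 0.2, "y": -3.5, "z": 0.0, "wx": 0.0, "wy": 0.0, "wz": -0.13}, {"x": 0.2, "y": -3.5, "z": 0.0, "wx": 0.0, "wy": 0.0, "wz": -0.13}, {"x": 0.2, "y": -3.5, "z": 0.0, "wx": 0.0, "wy": 0.0, "wz": -0.13}, {"x": 0.2, "y": -3.5, "z": 0.0, "wx": 0.0, "wy": 0.0, "wz": -0.13}, {"x": 0.2, "y": -3.5, "z": 0.0, "wx": 0.0, "wy": 0.0, "wz": -0.13}, {"x": 0.0, "y": -3.5, "z": -1.0, "wx": 0.0, "wy": 0.0, "wz": -0.13}, {"x": 0.0, "y": -3.0, "z": -1.0, "wx": 0.0, "wy": 0.0, "wz": -0.13}, {"x": 0.0, "y": -2.5, "z": -1.0, "wx": 0.0, "wy": 0.04, "wz": -0.11}, {"x": 0.0, "y": -0.5, "z": -0.5, "wx": 0.0, "wy": 0.0, "wz": 0.0}, {"x": 0.0, "y": 0.0, "z": 0.0, "wx": 0.0, "wy": 0.0, "wz": 0.0}], "grip": 0.75}}

```text
t: 17.55
eef_pos: [0.4422, -0.1715, 0.2373]
tool_rot: [-1.418, 0.872, -0.916]
force: [0.3, -0.3, -0.2]
gripper_width: 0.748
```

```bash
python3 -c "
from h import *
st(); shot('wrist','w6.png')"
```

```text
t 17.55 pos [ 0.4422 -0.1715  0.2373] jaw deg -65.53 tooly [ 0.003 -0.045 -0.999] F [ 0.3 -0.3 -0.2] g 0.748 q [-0.46 -0.29  2.03 -0.04  1.38  0.69]
```

View pics/w6.png

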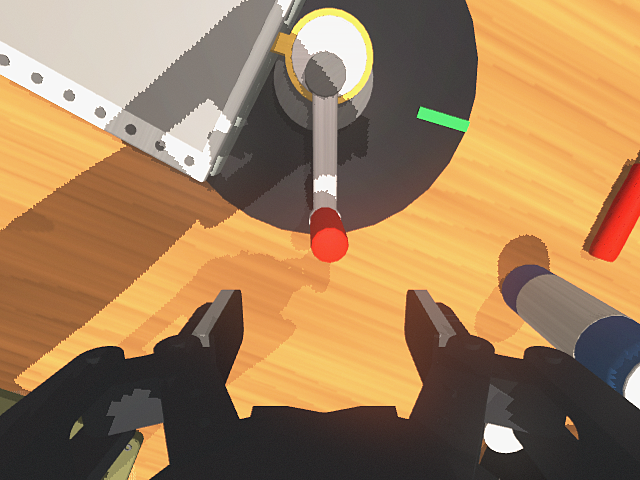

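Handle top (329,243), green mark (443,119), with the spray can at lower right (600,330) and the jar at (503,438).

```bash
python3 -c "
from h import *
s=load('w6.png')
for p in [(329.5,244,.137),(443,119.5,.013),(324,75,.085),(503,438,.08)]: print(p,unproj(s,*p).round(3))
t=load('top1.png'); print('jar',unproj(t,482,332,.08),'spray',unproj(t,488,280,.17))
h=unproj(s,329.5,244,.137)[:2]; g=unproj(s,443,119.5,.013)[:2]; d=g-h; L=np.hypot(*d); n=np.array([-d[1],d[0]])/L; p=(h+g)/2+n*.115*np.cos(.65); print('chord',L,'pivot',p, 'lever deg',np.degrees(np.arctan2(*(h-p)[::-1])))
"
```

```text
(329.5, 244, 0.137) [ 0.441 -0.179  0.137]
(443, 119.5, 0.013) [ 0.563 -0.247  0.013]
(324, 75, 0.085) [ 0.541 -0.131  0.085]
(503, 438, 0.08) [ 0.313 -0.432  0.08 ]
jar [ 0.32306494 -0.42819664  0.08      ] spray [ 0.44699313 -0.42224142  0.17      ]
chord 0.13982443819456403 pivot [ 0.54647521 -0.13341002] lever deg -156.6300147775204
```

Request:
{"fn": "step_arm", "kwargs": {"rows": [{"x": -0.2, "y": -0.7, "z": -1.0, "wx": 0.045, "wy": 0.0, "wz": 0.0}, {"x": 0.0, "y": 0.0, "z": -3.0, "wx": 0.0, "wy": 0.0, "wz": 0.0}, {"x": 0.0, "y": 0.0, "z": -3.0, "wx": 0.0, "wy": 0.0, "wz": 0.0}, {"x": 0.0, "y": 0.0, "z": -0.5, "wx": 0.0, "wy": 0.0, "wz": 0.0}, {"x": 0.0, "y": 0.0, "z": 0.0, "wx": 0.0, "wy": 0.0, "wz": 0.0}], "grip": 0.85}}

```text
t: 18.1
eef_pos: [0.444, -0.1728, 0.1666]
tool_rot: [-1.379, 0.866, -0.888]
force: [0.2, -0.2, 0.6]
gripper_width: 0.854
```

```bash
python3 -c "
from h import *
st()"
```

```text
t 18.1 pos [ 0.444  -0.1728  0.1666] jaw deg -64.7 tooly [ 0.015 -0.001 -1.   ] F [ 0.2 -0.2  0.6] g 0.854 q [-0.49 -0.23  2.1   0.01  1.26  0.64]
```

Request:
{"fn": "step_arm", "kwargs": {"rows": [{"x": -0.4, "y": -0.6, "z": 0.0, "wx": 0.0, "wy": 0.015, "wz": 0.0}, {"x": 0.0, "y": 0.0, "z": -2.5, "wx": 0.0, "wy": 0.0, "wz": 0.0}, {"x": 0.0, "y": 0.0, "z": -2.5, "wx": 0.0, "wy": 0.0, "wz": 0.0}, {"x": 0.0, "y": 0.0, "z": -2.3, "wx": 0.0, "wy": 0.0, "wz": 0.0}, {"x": 0.0, "y": 0.0, "z": -0.4, "wx": 0.0, "wy": 0.0, "wz": 0.0}, {"x": 0.0, "y": 0.0, "z": 0.0, "wx": 0.0, "wy": 0.0, "wz": 0.0}]}}

```text
t: 18.7
eef_pos: [0.4466, -0.1818, 0.1003]
tool_rot: [-1.389, 0.859, -0.889]
force: [0.2, 0.0, 0.8]
gripper_width: 0.851
```

Request:
{"fn": "step_arm", "kwargs": {"rows": [{"x": 0.0, "y": 0.0, "z": 0.0, "wx": 0.0, "wy": 0.0, "wz": 0.0}, {"x": 0.0, "y": 0.0, "z": 0.0, "wx": 0.0, "wy": 0.0, "wz": 0.0}, {"x": 0.0, "y": 0.0, "z": 0.0, "wx": 0.0, "wy": 0.0, "wz": 0.0}, {"x": 0.0, "y": 0.0, "z": 0.0, "wx": 0.0, "wy": 0.0, "wz": 0.0}, {"x": 0.0, "y": 0.0, "z": 0.0, "wx": 0.0, "wy": 0.0, "wz": 0.0}, {"x": 0.0, "y": 0.0, "z": 0.0, "wx": 0.0, "wy": 0.0, "wz": 0.0}], "grip": 0.1, "grip_force": 50}}

```text
t: 19.3
eef_pos: [0.4477, -0.1812, 0.1053]
tool_rot: [-1.386, 0.859, -0.89]
force: [-2.1, 1.4, -0.1]
gripper_width: 0.288
```

```bash
python3 -c "
from h import *
st()"
```

```text
t 19.3 pos [ 0.4477 -0.1812  0.1053] jaw deg -64.47 tooly [ 0.017 -0.008 -1.   ] F [-2.1  1.4 -0.1] g 0.288 q [-0.5  -0.15  2.14  0.    1.13  0.63]
```

Request:
{"fn": "step_arm", "kwargs": {"rows": [{"x": 0.53, "y": -0.96, "z": 0.0, "wx": 0.0, "wy": 0.0, "wz": 0.1}, {"x": 0.62, "y": -0.91, "z": 0.0, "wx": 0.0, "wy": 0.0, "wz": 0.1}, {"x": 0.71, "y": -0.84, "z": 0.0, "wx": 0.0, "wy": 0.0, "wz": 0.1}, {"x": 0.79, "y": -0.76, "z": 0.0, "wx": 0.0, "wy": 0.0, "wz": 0.1}, {"x": 0.86, "y": -0.68, "z": 0.0, "wx": 0.0, "wy": 0.0, "wz": 0.1}]}}

```text
t: 19.8
eef_pos: [0.4832, -0.2227, 0.1053]
tool_rot: [-1.508, 0.464, -0.491]
force: [-0.7, 3.6, 2.6]
gripper_width: 0.29
```

```bash
cat >> h.py <<'E'
def lev():
    s=st(); p=np.array([.5465,-.133]); d=np.array(s['eef_pos'])[:2]-p; a=np.arctan2(d[1],d[0])
    print('swing from start',round(a+2.688,3),'r',np.hypot(*d).round(4))
E
python3 -c "
from h import *
lev()"
```

```text
t 19.8 pos [ 0.4832 -0.2227  0.1053] jaw deg -35.01 tooly [ 0.019  0.004 -1.   ] F [-0.7  3.6  2.6] g 0.29 q [-0.54 -0.03  2.03  0.01  1.13  0.06]
swing from start 0.502 r 0.1098
```

Request:
{"fn": "step_arm", "kwargs": {"rows": [{"x": 0.93, "y": -0.59, "z": 0.0, "wx": 0.0, "wy": 0.0, "wz": 0.1}, {"x": 0.98, "y": -0.5, "z": 0.0, "wx": 0.0, "wy": 0.0, "wz": 0.1}, {"x": 1.03, "y": -0.39, "z": 0.0, "wx": 0.0, "wy": 0.0, "wz": 0.1}, {"x": 1.06, "y": -0.29, "z": 0.0, "wx": 0.0, "wy": 0.0, "wz": 0.1}, {"x": 1.08, "y": -0.18, "z": 0.0, "wx": 0.0, "wy": 0.0, "wz": 0.1}, {"x": 1.1, "y": -0.07, "z": 0.0, "wx": 0.0, "wy": 0.0, "wz": 0.1}, {"x": 1.1, "y": 0.04, "z": 0.0, "wx": 0.0, "wy": 0.0, "wz": 0.1}, {"x": 0.0, "y": 0.0, "z": 0.0, "wx": 0.0, "wy": 0.0, "wz": 0.0}]}}

```text
t: 20.6
eef_pos: [0.5579, -0.2412, 0.1053]
tool_rot: [-1.548, -0.093, 0.084]
force: [-3.8, 3.0, 2.5]
gripper_width: 0.288
```

```bash
python3 -c "
from h import *
lev(); s=shot('wrist','w7.png'); t=shot('scene','s2.png')
cv2.imwrite('pics/c7.png',np.hstack([cv2.resize(s['frame'],(400,300)),cv2.resize(t['frame'][150:330,200:440],(400,300))]))"
```

```text
t 20.6 pos [ 0.5579 -0.2412  0.1053] jaw deg 6.47 tooly [ 0.004  0.021 -1.   ] F [-3.8  3.   2.5] g 0.288 q [-0.51  0.14  1.85  0.02  1.15 -0.63]
swing from start 1.223 r 0.1088
```

View pics/c7.png

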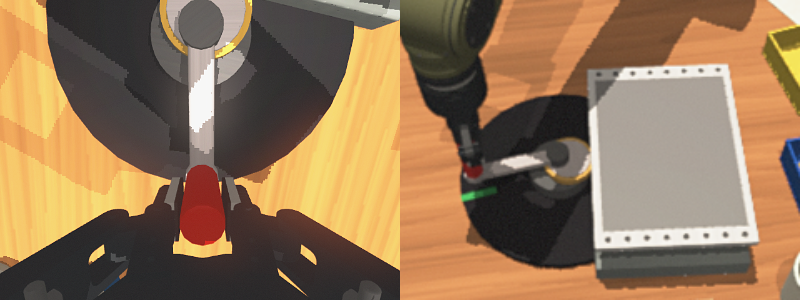

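Left half: the gripper is holding the handle, top at about (325,358) in wrist pixels. Right half: the lever is just short of the green mark, with parallax. Checking numerically.

```bash
python3 -c "
from h import *
s=load('w7.png'); p=np.array([.5465,-.1334]); g=np.array([.563,-.247])-p
hsv=cv2.cvtColor(s['frame'],cv2.COLOR_BGR2HSV); m=cv2.inRange(hsv,(0,150,140),(6,255,255)); m[:320]=0; c=cv2.findNonZero(m); (u,v),w,a=cv2.minAreaRect(c); print(u,v,w)
ga=np.arctan2(g[1],g[0])
for q in [(u,v),(325,358)]:
  h=unproj(s,*q,.137)[:2]; d=h-p; print(h,np.hypot(*d),'cam angle',1.3+np.arctan2(d[1],d[0])-ga)
print('bar',[ (lambda d:(d,1.3+np.arctan2(d[1],d[0])-ga))(unproj(s,323,240,.065)[:2]-p)])
# plate height from scene: before/after
a=load('scene1.png');b=load('s2.png')
for n,sc in (('before',a),('after',b)):
  R=np.array(sc['rvec'],float); 
  for z in(.072,.096): print(n,z,cv2.projectPoints(np.array([[.7245,.0955,z],[.708,-.101,z]]),R,np.array(sc['tvec'],float),np.array([[sc['fx'],0,sc['cx']],[0,sc['fy'],sc['cy']],[0,0,1]]),None)[0].reshape(-1,2).round(1).tolist())
"
```

```text
323.5 356.0 (72.0, 71.0)
[ 0.55792401 -0.24404143] 0.11122964713558575 cam angle 1.2586501463949316
[ 0.55850608 -0.24472625] 0.11197177717684316 cam angle 1.2631928912835366
bar [(array([ 0.00911543, -0.08906432]), np.float64(1.2577536480465294))]
before 0.072 [[413.0, 297.6], [317.8, 302.5]]
before 0.096 [[415.0, 292.4], [317.7, 297.4]]
after 0.072 [[413.0, 297.6], [317.8, 302.5]]
after 0.096 [[415.0, 292.4], [317.7, 297.4]]
```

Request:
{"fn": "step_arm", "kwargs": {"rows": [{"x": 0.45, "y": 0.05, "z": 0.0, "wx": 0.0, "wy": 0.0, "wz": 0.04}, {"x": 0.0, "y": 0.0, "z": 0.0, "wx": 0.0, "wy": 0.0, "wz": 0.0}, {"x": 0.0, "y": 0.0, "z": 0.0, "wx": 0.0, "wy": 0.0, "wz": 0.0}, {"x": 0.0, "y": 0.0, "z": 0.0, "wx": 0.0, "wy": 0.0, "wz": 0.0}, {"x": 0.0, "y": 0.0, "z": 0.0, "wx": 0.0, "wy": 0.0, "wz": 0.0}]}}

```text
t: 21.2
eef_pos: [0.5605, -0.2409, 0.1054]
tool_rot: [-1.547, -0.117, 0.107]
force: [-1.6, 3.1, 1.3]
gripper_width: 0.287
```

```bash
python3 -c "
from h import *
lev(); s=shot('wrist','w8.png'); p=np.array([.5465,-.1334]); g=np.array([.563,-.247])-p; ga=np.arctan2(g[1],g[0])
t=shot('top','top2.png'); lev()
hsv=cv2.cvtColor(s['frame'],cv2.COLOR_BGR2HSV); m=cv2.inRange(hsv,(0,150,140),(6,255,255)); m[:320]=0; c=cv2.findNonZero(m); (u,v),w,a=cv2.minAreaRect(c); d=unproj(s,u,v,.137)[:2]-p; print(1.3+np.arctan2(d[1],d[0])-ga)
b=load('scene1.png')['frame'];e=shot('scene','s3.png')['frame']
cv2.imwrite('pics/c8.png',np.hstack([cv2.resize(t['frame'][130:340,120:430],(440,300)),cv2.resize(b[180:320,310:420],(180,230)).repeat(1,0) if 0 else cv2.resize(e[140:340,220:460],(360,300))]))"
```

```text
t 21.2 pos [ 0.5605 -0.2409  0.1054] jaw deg 8.17 tooly [ 0.005  0.022 -1.   ] F [-1.6  3.1  1.3] g 0.287 q [-0.5   0.15  1.84  0.02  1.16 -0.66]
swing from start 1.246 r 0.1088
t 21.3 pos [ 0.5605 -0.2408  0.1054] jaw deg 8.19 tooly [ 0.004  0.022 -1.   ] F [-2.2  2.1  1.4] g 0.291 q [-0.5   0.15  1.84  0.02  1.16 -0.66]
swing from start 1.246 r 0.1087
1.2822766959592955
```

View pics/c8.png

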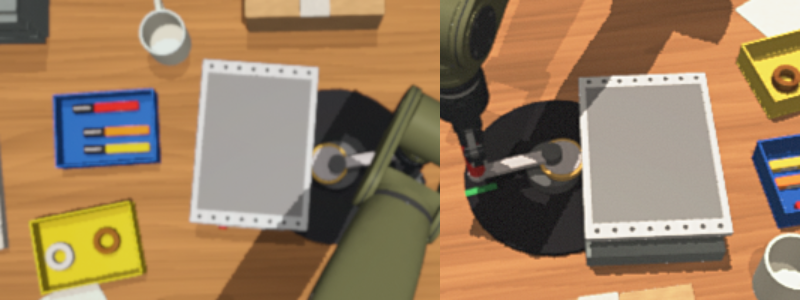

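Everything is sorted and the plate is raised. The lever is estimated at 1.25–1.28, so one last nudge towards 1.30.

Request:
{"fn": "step_arm", "kwargs": {"rows": [{"x": 0.5, "y": 0.05, "z": 0.0, "wx": 0.0, "wy": 0.0, "wz": 0.03}, {"x": 0.0, "y": 0.0, "z": 0.0, "wx": 0.0, "wy": 0.0, "wz": 0.0}, {"x": 0.0, "y": 0.0, "z": 0.0, "wx": 0.0, "wy": 0.0, "wz": 0.0}, {"x": 0.0, "y": 0.0, "z": 0.0, "wx": 0.0, "wy": 0.0, "wz": 0.0}, {"x": 0.0, "y": 0.0, "z": 0.0, "wx": 0.0, "wy": 0.0, "wz": 0.0}, {"x": 0.0, "y": 0.0, "z": 0.0, "wx": 0.0, "wy": 0.0, "wz": 0.0}]}}

```text
t: 21.95
eef_pos: [0.5645, -0.2402, 0.1054]
tool_rot: [-1.544, -0.14, 0.136]
force: [-2.8, 2.5, 2.0]
gripper_width: 0.29
```

```bash
python3 -c "
from h import *
lev(); s=shot('wrist','w9.png'); p=np.array([.5465,-.1334]); g=np.array([.563,-.247])-p; ga=np.arctan2(g[1],g[0])
hsv=cv2.cvtColor(s['frame'],cv2.COLOR_BGR2HSV); m=cv2.inRange(hsv,(0,150,140),(6,255,255)); m[:320]=0; c=cv2.findNonZero(m); (u,v),w,a=cv2.minAreaRect(c); d=unproj(s,u,v,.137)[:2]-p; e=1.3+np.arctan2(d[1],d[0])-ga; print(e)
q=lev()
if 1.25<e<1.36: env.sign_off(); print('signed')"
```

```text
t 21.95 pos [ 0.5645 -0.2402  0.1054] jaw deg 10.12 tooly [ 0.001  0.022 -1.   ] F [-2.8  2.5  2. ] g 0.29 q [-0.5   0.16  1.83  0.02  1.16 -0.68]
swing from start 1.284 r 0.1087
1.3213916429189636
t 22.0 pos [ 0.5645 -0.2402  0.1053] jaw deg 10.12 tooly [ 0.001  0.022 -1.   ] F [-3.3  3.4  0.3] g 0.293 q [-0.5   0.16  1.83  0.02  1.16 -0.68]
swing from start 1.283 r 0.1087
the job is handed in; nothing more can be done
signed
```

I put both markers in the blue bin and the tape roll in the yellow bin. I then gripped the lever, swung it to the green mark, and handed the job in at about 22 s with the gripper still holding it.

- **Sorting:** The last pictures, taken with the lever almost at the mark, show both pens in the blue bin, the tape in the yellow bin and the plate clear and visibly raised. The mug looked undisturbed. I kept clear of the jar, spray can and screwdriver but did not measure their positions afterwards.
- **Lever angle:** Two estimates differ slightly: 1.32 rad from the wrist camera and 1.28 rad from the gripper's arc. Both are within 0.13 rad of 1.30. I did not measure the plate's lift directly.
- **Holding:** The gripper was shut on the handle (set to 50 N) and standing still, with about 4–5 N of spring force on the tool.
- **Snags:** Two early move calls were refused because rows need all six values. I re-gripped the orange pen once, lower down. The grip on the handle was about 2 cm higher than planned but held.

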